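# Set the blast gates of a bench dust extractor and start it

## Task

Get the bench dust extractor ready for hand sanding: push the gate of the wide fishtail sweep hood fully shut and draw the stiff gate of the round bell hood up to its halfway line, 40 mm open. Only then start the fan: tilt the sprung lever on its lid to the right as you face the machine, towards the raised bar, keep it well over for a good second and let it come back upright by itself. Leave the sanding block, cork block and tape lying near the machine where they are, and do not push the lever the other way.

Things in the scene. Friction and masses are not known exactly. Their poses are not given: they have to be found in the camera images.
- extractor: The dust extractor: grey sheet-metal housing 150 mm deep (x), 340 mm wide (y), flat lid 185 mm above the bench; bolted down. Origin on the bench under its centre; x points away from the robot (the two intakes are on its -x face), y left as the robot faces it, z up. It is turned up to 0.2 rad; intakes and lever turn with it. A carrying handle stands 25 mm above the lid, 80 mm behind the lever.
- round_port: Fixed intake with the round black bell hood (104 mm across, facing the robot, 60 mm out, top at 122 mm). Its upright aluminium gate frame is 96 mm wide (y), 20 mm thick (x), top edge 128 mm above the bench. Origin on the bench under the gate's middle; axes as the extractor's; housing front 65 mm behind (+x). The two intakes are 170 mm apart side by side; which is left varies.
- sweep_port: Fixed intake with the wide flat black fishtail hood (mouth 130 mm wide and 42 mm high just above the bench, 92 mm out in front). Gate frame, origin and axes exactly as for round_port.
- round_gate (a joint): Opening (m) of the round hood's gate: a 70 mm wide, 3 mm thick steel blade sliding straight up out of its frame. 0 = shut on its stop, 0.075 = fully out; starts at 0 to 0.015. At 0.040 the dark line scribed across the blade, hidden before, stands just above the frame's top edge: half open. Stiff: about 8 to 16 N to move up or down; stays where it is left.
- sweep_gate (a joint): The same for the fishtail hood's gate (same blade, line and friction); starts between 0.030 and 0.065, must be pushed down to its stop at 0.
- round_grip (a point): Centre of the ribbed black grip at the top of the round hood's blade: a block 60 mm wide (y of the port), 16 mm thick (x), 34 mm tall, axes as the extractor's. When shut its centre is 157 mm above the bench (29 mm above the frame's top edge); it rises with the gate. Free space of 57 mm behind it to the housing.
- sweep_grip (a point): The same point on the grip of the fishtail hood's blade.
- start_lever (a joint): Angle (rad) of the spring-centred start lever: 0 = upright, + = tilted right as the robot faces it (extractor's -y, towards the raised bar on the lever plate: start), - = left (+y, raised ring: stop). Ends at +-0.55. The fan starts when it is held beyond 0.30 for about a second; 0.4 is a good angle, which takes about 3 N at the knob. Springs back when let go.
- lever_knob (a point): Centre of the black lever knob (38 mm tall, 27 mm thick, on a 10 mm rod) standing in the middle of the lid's front half, 264 mm above the bench when upright; the pivot lies 76 mm below it, its axis along the extractor's x.
- sanding_block: Bystander: loose sanding block 62x112x32 mm on the bench by the machine, origin under its centre.
- cork_block: Bystander: loose cork block 45x75x26 mm, origin under its centre.
- masking_tape: Bystander: loose roll of masking tape 104x102x25 mm lying flat, origin under its centre.

How it is judged:
By the outcome, as a careful person would: the job done as asked, in the order asked, and still so for the second after the job is handed in, with the robot touching nothing.
It also fails if it takes over 54 s, if anything falls off the work surface, if the arm or the gripper's body presses on something with over 40 N, if the wrist force passes 120 N, or if a joint passes its speed limit or range.

## Robot

A 6-joint arm with a two-finger parallel gripper is mounted at the origin on a cart in front of the work surface, level with it; the furniture and walls round the work are solid. World frame = base frame: x ahead of the robot, y to its left, z up, the work surface at z = 0. Lengths are in m, angles in degrees, forces in N, time in s.
With the tool pointing down it reaches from about 0.4 to 0.825 m from the base axis. Payload 7 kg.
Tool frame: the origin (TCP) lies at the very end of the fingers, on their centre line; the grasp point (between the pads) lies hold_point_z behind it (hold_point_z is the distance from the TCP to the grasp point, in m); z points along the fingers, y is the line along which they close (so a half turn about z gives the same grasp; the last joint's range is limited). The gripper opens to 88 mm and grips with 3 to 60 N. Pads are 19 mm wide; open, the fingers measure 130 mm over their backs; the gripper's body (78 mm by 193 mm) begins 47 mm behind the grasp point.
Start: joints at [86.923, 20.546, 0.682, 0, -70.136, -16.507], TCP at [0.226, 0.636, 0.227] pointing down, gripper open.
Joint ranges: [-176.03, 176.03], [-82.01, 121.73], [-58.28, 71.71], [-173.87, 95.51], [-174.79, -0.11], [-173.66, 173.66]. Speed limits (degrees/s): [136.94, 136.94, 172.46, 180, 180, 180].

## Interface

Orientations are given as [roll, pitch, yaw] about the fixed x, y, z axes, in that order (R = Rz(yaw) Ry(pitch) Rx(roll)).
In Python, from plant import get_obs, snapshot, close_job, hold_point_z gives the robot as it stands.
- The arm moves only by the tool play_rows, never from a script. Its argument "commands" is a list that holds one entry, the list of rows, each a list of 7 numbers: the shift along the tool's x, y, z in cm, then the turn, a rotation vector about the tool's x, y, z in degrees, then the opening, from 0 (shut) to 1 (fully open). In form: [[[x, y, z, ax, ay, az, fingers], ...]]. A call has 1 to 20 rows; each row is the pose to reach, as a shift and turn from the pose commanded when the call began, along the tool's axes at that moment; what a row does not reach only later rows make up. A row lasts 1/12 s, in which the tool goes at most 41.7 mm and 7.16 degrees, less where a joint would pass 70% of its speed; a pose out of reach is approached as far as the arm can. A call with a gripper value outside its range is refused whole. The fingers move at their own pace and stop on an object; the grip force is fixed at half the most. Time passes only in rows, so rows that repeat a pose let the fingers close. It gives the time, the measured TCP pose, the force, the opening and the grip force at its end, in the units of the state.
- get_obs(): the state, without advancing time (a new reading comes with each control period).
- snapshot(name): name is "scene" or "top" or "wrist"; returns a dict with "frame" (400x640x3 uint8, red, green, blue), "camera_matrix" (3x3 intrinsics, pixels), "origin" and "attitude" of the camera in the world. Camera axes: x right, y down, z forward; pixel columns grow to the right and rows downward; lengths in m; the calibration is good to about 2 mm. A picture is of the moment at which its call begins. There is no depth.
- close_job(): hands the job in; it is judged then, once.
The state is a dict: "clock": time; "joint_pos": joint angles; "qvel": joint speeds; "tau": joint torques, N m; "tool_pos": TCP position; "orientation": TCP orientation; "force": force on the tool from outside, world axes, zero at the start; "moment": the same for the moment, N m; "opening": finger opening in m; "gripper_force": force on a finger pad.
Only numpy, scipy, OpenCV 4.12 (cv2) and the standard library are available. Lean on these libraries where they do the work, as an engineer would, in place of code of your own. Each camera call takes 0.05 s, during which the arm holds its last target. There are 200 camera calls.

## Working session

There is one attempt and no reset: what is moved stays moved. The work goes in short steps, Python scripts to look and compute and a tool call to move; the robot and the scene stay as the last step left them, time stands still between calls to the robot, and variables do not carry over. Pictures are saved under pics/ and viewed, at most 10 in all, crops included, and the job is handed in when it is done.

Besides the shell and the picture viewer there is one more tool, called after "Call:" as name(argument=value, ...), one argument or row to a line, values as JSON. play_rows: Moves the arm, as the interface text tells. Its arguments: {"type":"object","properties":{"commands":{"type":"array","items":{"type":"array","items":{"type":"array","items":{"type":"number"}}}}},"required":["commands"]}

```bash
ls; mkdir -p pics; python3 - <<'E'
from plant import *
import cv2,numpy as np,pickle
print(get_obs(), hold_point_z)
for n in("scene","top"):
    s=snapshot(n); pickle.dump(s,open(f"pics/{n}0.pkl","wb"))
    cv2.imwrite(f"pics/{n}0.png",s["frame"][:,:,::-1]); print(n,s["camera_matrix"],s["origin"],s["attitude"])
E
```

```text
pics
{'clock': 0.0, 'joint_pos': array([ 8.69254579e+01,  2.05904252e+01,  6.31455609e-01, -2.06802312e-02,
       -7.01359985e+01, -1.65068676e+01]), 'qvel': array([-0.03960608,  0.04984144,  0.13202259, -0.0709798 , -0.10983434,
       -0.01833959]), 'tau': array([ 1.22572428e-04, -5.82719564e+01,  2.93043441e+01,  6.99671432e+00,
        6.76073789e-03, -1.74824168e-04]), 'tool_pos': array([0.22608045, 0.63546737, 0.22561472]), 'orientation': array([ 1.79903422e+02, -8.34664625e-03, -1.95884457e+01]), 'force': array([-0.36469603,  0.18991844, -0.39793924]), 'moment': array([0.02671661, 0.02936728, 0.03093671]), 'gripper_force': 0.0, 'opening': 0.08777939331110775} 0.0188
scene [[404.67856892   0.         323.37178053]
 [  0.         404.67856892 197.06208935]
 [  0.           0.           1.        ]] [ 0.09114474 -0.69028586  1.06269732] [-139.78120586    0.781984    -33.0954494 ]
top [[372.25880773   0.         323.35304113]
 [  0.         372.25880773 196.78346536]
 [  0.           0.           1.        ]] [0.09655313 0.06234165 1.28649943] [-159.04694285    0.58214252 -106.33294233]
```

View pics/scene0.png

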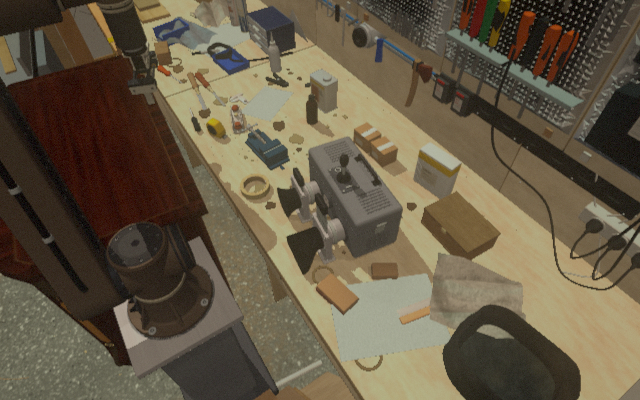

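View pics/top0.png

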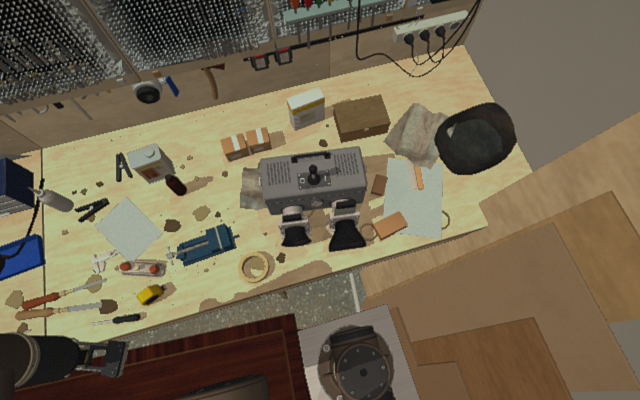

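The scene view shows the extractor around (355,195), with the round hood on the left at (295,195), the fishtail at (310,245), and the lever at (345,162). In the top view the lid is around (313,178), the lever at (313,178), the round hood at (294,228) and the fishtail at (346,228). Next I'll enlarge both.

```bash
python3 - <<'E'
import cv2
a=cv2.imread("pics/top0.png")[135:255,245:395]; b=cv2.imread("pics/scene0.png")[125:275,270:420]
cv2.imwrite("pics/tc.png",cv2.resize(a,None,fx=5,fy=5,interpolation=2)[:600]); cv2.imwrite("pics/sc.png",cv2.resize(b,None,fx=4,fy=4,interpolation=2))
E
```

```text
(no output)
```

View pics/tc.png

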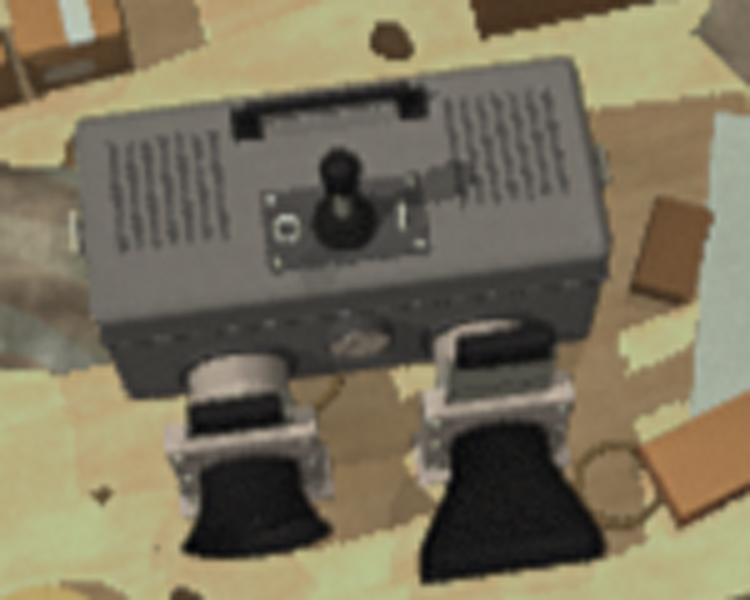

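View pics/sc.png

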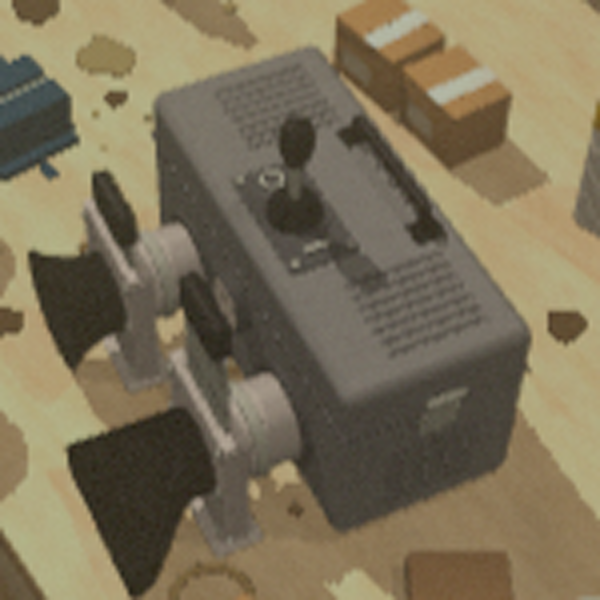

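The crops show the lid corners, frame top edges, grips and knob clearly. I'll turn those pixels into positions.

```bash
cat > h.py <<'E'
import numpy as np,pickle,cv2
from scipy.spatial.transform import Rotation as R
def ray(s,u,v):
    d=R.from_euler('xyz',s["attitude"],degrees=True).as_matrix()@np.linalg.inv(s["camera_matrix"])@[u,v,1.]
    return np.array(s["origin"]),d/np.linalg.norm(d)
def plane(s,u,v,z):
    o,d=ray(s,u,v); return o+d*(z-o[2])/d[2]
def tri(rs):
    A=sum(np.eye(3)-np.outer(d,d) for o,d in rs); b=sum((np.eye(3)-np.outer(d,d))@o for o,d in rs)
    p=np.linalg.solve(A,b); return p,max(np.linalg.norm(np.cross(p-o,d)) for o,d in rs)
E
cat > m.py <<'E'
from h import *
np.set_printoptions(precision=4,suppress=True)
t=pickle.load(open("pics/top0.pkl","rb"));s=pickle.load(open("pics/scene0.pkl","rb"))
T=lambda x,y:(245+x/5-.4,135+y/5-.4); S=lambda x,y:(270+x/4-.375,125+y/4-.375)
for n,c,k,f in(("top",[(80,125),(575,58),(605,262),(95,318)],t,T),("scene",[(312,50),(527,335),(340,400),(158,105)],s,S)):
    P=np.array([plane(k,*f(*q),.185) for q in c]); print(n,P[:,:2].tolist(),P.mean(0))
    for a,b in((1,0),(2,3)): e=P[b]-P[a]; print(np.degrees(np.arctan2(-e[0],e[1])),np.linalg.norm(e))
for n,a,b in(("knob",(342,163),(297,143)),("sweepgripC",(506,343),(207,315)),("roundgripC",(237,408),(114,207))):
    print(n,tri([ray(t,*T(*a)),ray(s,*S(*b))]))
for n,q in(("rL",(168,437)),("rR",(325,417)),("sL",(422,396)),("sR",(572,380))): print(n,plane(t,*T(*q),.128))
E
python3 m.py
```

```text
top [[0.6896478943278609, 0.11606835662411592], [0.6435533689043386, -0.21240982750151688], [0.498142896487947, -0.18442442056210614], [0.553846852068026, 0.13736243638066856]] [ 0.5963 -0.0359  0.185 ]
-7.98801374239825 0.3316965823165696
-9.821042618002677 0.32657267486484104
scene [[0.6908424796848242, 0.1076724526435503], [0.6434356766115557, -0.2161200753294209], [0.5032575197792105, -0.1896055512523397], [0.5530597347737891, 0.12245137041206666]] [ 0.5976 -0.0439  0.185 ]
-8.329553553135352 0.3272445662631467
-9.067558706841467 0.3160059856664612
knob (array([ 0.5759, -0.0347,  0.2608]), np.float64(0.0018305588420054959))
sweepgripC (array([ 0.4533, -0.1021,  0.219 ]), np.float64(0.0010162130779187235))
roundgripC (array([0.4777, 0.0662, 0.1625]), np.float64(0.00010353612130473489))
rL [0.4832 0.1144 0.128 ]
rR [0.4673 0.0127 0.128 ]
sL [ 0.4631 -0.0521  0.128 ]
sR [ 0.4457 -0.1496  0.128 ]
```

```bash
cat >> h.py <<'E'
def delta(p,yaw):
    from plant import get_obs
    o=get_obs(); M=R.from_euler('xyz',o["orientation"],degrees=True)
    T=R.from_euler('xyz',[180,0,yaw],degrees=True)
    return np.round(M.inv().apply(np.array(p)-o["tool_pos"])*100,2),np.round((M.inv()*T).as_rotvec(degrees=True),2)
E
python3 -c "
from h import *
print(delta([.226,.636,.35],-19.6),delta([.48,.3,.36],-60),delta([.453,-.102,.33],-98.8))"
```

```text
(array([ -0.03,  -0.02, -12.43]), array([ 0.09, -0.01,  0.01])) (array([ 35.17,  23.12, -13.39]), array([ 8.000e-02, -4.000e-02,  4.041e+01])) (array([ 46.1 ,  61.89, -10.33]), array([ 7.000e-02, -7.000e-02,  7.921e+01]))
```

Call:
play_rows(
  commands=[
    [[0,0,-4,0,0,0,0],[0,0,-8,0,0,0,0],[0,0,-12.4,0,0,0,0],[35.2,23.1,-13.4,0,0,40.4,0],[35.2,23.1,-13.4,0,0,40.4,0],[35.2,23.1,-13.4,0,0,40.4,0],[35.2,23.1,-13.4,0,0,40.4,0],[35.2,23.1,-13.4,0,0,40.4,0],[35.2,23.1,-13.4,0,0,40.4,0],[35.2,23.1,-13.4,0,0,40.4,0],[35.2,23.1,-13.4,0,0,40.4,0],[35.2,23.1,-13.4,0,0,40.4,0],[35.2,23.1,-13.4,0,0,40.4,0],[46.1,61.9,-10.3,0,0,79.2,0],[46.1,61.9,-10.3,0,0,79.2,0],[46.1,61.9,-10.3,0,0,79.2,0],[46.1,61.9,-10.3,0,0,79.2,0],[46.1,61.9,-10.3,0,0,79.2,0],[46.1,61.9,-10.3,0,0,79.2,0],[46.1,61.9,-10.3,0,0,79.2,0]],
  ],
)

```text
clock: 1.77
tool_pos: [0.4592, 0.0118, 0.3382]
orientation: [-180.0, 0.0, -99.0]
force: [1.4, -0.1, 0.5]
opening: 0.0001
gripper_force: 0.0
```

```bash
python3 -c "
from h import *
print(delta([.453,-.102,.31],-98.8))"
```

```text
(array([11.33, -1.16,  2.82]), array([-0.01,  0.02, -0.17]))
```

Call:
play_rows(
  commands=[
    [[11.3,-1.2,2.8,0,0,0,0],[11.3,-1.2,2.8,0,0,0,0],[11.3,-1.2,2.8,0,0,0,0],[11.3,-1.2,2.8,0,0,0,0],[11.3,-1.2,2.8,0,0,0,0],[11.3,-1.2,2.8,0,0,0,0]],
  ],
)

```text
clock: 2.27
tool_pos: [0.4547, -0.1, 0.3103]
orientation: [180.0, 0.0, -98.8]
force: [-0.1, 0.7, -0.2]
opening: 0.0006
gripper_force: 0.0
```

```bash
python3 -c "
from h import *
from plant import *
print(delta([.453,-.102,.25],-98.8))
s=snapshot('wrist');pickle.dump(s,open('pics/w1.pkl','wb'));cv2.imwrite('pics/w1.png',s['frame'][:,:,::-1]);print(s['origin'],s['attitude'])"
```

```text
(array([0.23, 0.13, 6.03]), array([ 0.01,  0.  , -0.05]))
[ 0.44134316 -0.18192575  0.46857545] [1.62028650e+02 1.71041218e-02 1.71197704e+02]
```

View pics/w1.png

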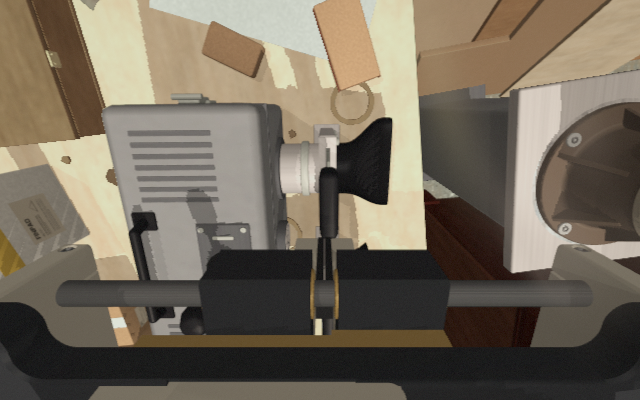

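The wrist view shows the sweep grip upright at about (328,203). It is parallel to the pads, and the frame is at (330,160).

```bash
python3 -c "
from h import *
s=pickle.load(open('pics/w1.pkl','rb'))
for q in((328,168),(320,203),(337,203),(328,203),(328,238)): print(q,plane(s,*q,.236))"
```

```text
(328, 168) [ 0.44565246 -0.13326432  0.236     ]
(320, 203) [ 0.45666651 -0.10494201  0.236     ]
(337, 203) [ 0.44264593 -0.10277238  0.236     ]
(328, 203) [ 0.45006853 -0.103921    0.236     ]
(328, 238) [ 0.45484063 -0.07221187  0.236     ]
```

Call:
play_rows(
  commands=[
    [[0.2,0.3,3,0,0,0,0],[0.2,0.3,6,0,0,0,0],[0.2,0.3,7,0,0,0,0],[0.2,0.3,7.5,0,0,0,0],[0.2,0.3,8,0,0,0,0],[0.2,0.3,8.5,0,0,0,0],[0.2,0.3,9,0,0,0,0],[0.2,0.3,9.5,0,0,0,0]],
  ],
)

```text
clock: 2.98
tool_pos: [0.4513, -0.1008, 0.2173]
orientation: [180.0, -0.0, -98.7]
force: [-8.5, 2.1, 10.6]
opening: 0.0005
gripper_force: 5.4
```

Call:
play_rows(
  commands=[
    [[0,0,0.5,0,0,0,0],[0,0,1,0,0,0,0],[0,0,1.5,0,0,0,0],[0,0,2,0,0,0,0],[0,0,2.5,0,0,0,0],[0,0,3,0,0,0,0],[0,0,3.4,0,0,0,0],[0,0,3.7,0,0,0,0],[0,0,3.9,0,0,0,0],[0,0,3.9,0,0,0,0]],
  ],
)

```text
clock: 3.82
tool_pos: [0.4517, -0.1007, 0.1777]
orientation: [-180.0, -0.0, -98.7]
force: [-0.7, 0.2, 0.6]
opening: 0.0003
gripper_force: 0.0
```

Call:
play_rows(
  commands=[
    [[0,0,0.1,0,0,0,0],[0,0,0.2,0,0,0,0],[0,0,0.3,0,0,0,0],[0,0,0.4,0,0,0,0],[0,0,0.4,0,0,0,0]],
  ],
)

```text
clock: 4.23
tool_pos: [0.4523, -0.1008, 0.1742]
orientation: [-179.9, 0.0, -98.7]
force: [-5.5, 3.1, 9.8]
opening: 0.0005
gripper_force: 4.7
```

Call:
play_rows(
  commands=[
    [[0,0,0.1,0,0,0,0],[0,0,0.2,0,0,0,0],[0,0,0.3,0,0,0,0],[0,0,0.3,0,0,0,0]],
  ],
)

```text
clock: 4.57
tool_pos: [0.4525, -0.1009, 0.1739]
orientation: [-179.8, -0.0, -98.6]
force: [-17.1, 8.3, 36.9]
opening: 0.0004
gripper_force: 18.1
```

```bash
python3 -c "
from h import *
print(delta([.451,-.101,.26],-98.7),delta([.477,.0655,.26],-98.7))"
```

```text
(array([ 0.04,  0.12, -8.61]), array([-0.16, -0.02,  0.06])) (array([-16.81,   0.05,  -8.61]), array([-0.16, -0.02,  0.06]))
```

Call:
play_rows(
  commands=[
    [[0,0,-4,0,0,0,0],[0,0,-8,0,0,0,0.5],[-16.8,0,-9,0,0,0,1],[-16.8,0,-9,0,0,0,1],[-16.8,0,-9,0,0,0,1],[-16.8,0,-9,0,0,0,1],[-16.8,0,-9,0,0,0,1],[-16.8,0,-9,0,0,0,1],[-16.8,0,-9,0,0,0,1]],
  ],
)

```text
clock: 5.32
tool_pos: [0.4774, 0.0654, 0.2599]
orientation: [-180.0, 0.0, -98.7]
force: [0.0, 0.5, -0.6]
opening: 0.0485
gripper_force: 0.0
```

```bash
python3 -c "
from h import *
from plant import *
print(delta([.477,.0655,.146],-98.7))
s=snapshot('wrist');pickle.dump(s,open('pics/w2.pkl','wb'));cv2.imwrite('pics/w2.png',s['frame'][:,:,::-1])"
```

```text
(array([-0.  ,  0.05, 11.39]), array([-0.04,  0.01,  0.04]))
```

View pics/w2.png

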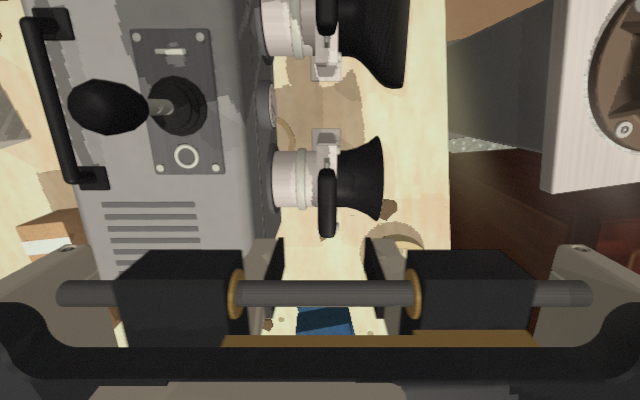

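The round grip shows at (327,204), midway between the open fingers. The knob is at (107,107). Descending to grasp.

Call:
play_rows(
  commands=[
    [[0,0,2,0,0,0,1],[0,0,4,0,0,0,1],[0,0,6,0,0,0,1],[0,0,8,0,0,0,1],[0,0,10,0,0,0,1],[0,0,11.4,0,0,0,1],[0,0,11.4,0,0,0,1],[0,0,11.4,0,0,0,0],[0,0,11.4,0,0,0,0],[0,0,11.4,0,0,0,0],[0,0,11.4,0,0,0,0],[0,0,11.4,0,0,0,0],[0,0,11.4,0,0,0,0],[0,0,11.4,0,0,0,0],[0,0,11.4,0,0,0,0],[0,0,11.4,0,0,0,0]],
  ],
)

```text
clock: 6.7
tool_pos: [0.4771, 0.0647, 0.1454]
orientation: [180.0, -0.0, -98.8]
force: [-0.2, 0.2, 0.2]
opening: 0.0332
gripper_force: 0.0
```

```bash
python3 - <<'E'
from h import *
from plant import *
np.set_printoptions(precision=4,suppress=True)
t=pickle.load(open("pics/top0.pkl","rb"));s=pickle.load(open("pics/scene0.pkl","rb"));w=pickle.load(open("pics/w2.pkl","rb"))
print(tri([ray(t,313,167.2),ray(s,343.9,160.4),ray(w,107,107)]))
for n in('scene','top'):
  k=snapshot(n);pickle.dump(k,open(f'pics/{n}1.pkl','wb'))
  c=k['frame'][125:275,270:420] if n=='scene' else k['frame'][135:255,245:395]
  cv2.imwrite(f'pics/{n}1.png',cv2.resize(c[:,:,::-1],None,fx=4,fy=4,interpolation=2))
# blade: expected frame-top/grip-bottom gap in wrist view w2 (back-of-grip view): print centre top ray
print(plane(w,327,170,.18),plane(w,327,237,.18))
E
```

```text
(array([ 0.5766, -0.0334,  0.2587]), np.float64(0.002684624645512308))
[0.4697 0.0348 0.18  ] [0.4786 0.0947 0.18  ]
```

Call:
play_rows(
  commands=[
    [[0,0,0,0,0,0,0],[0,0,0,0,0,0,0],[0,0,0,0,0,0,0],[0,0,0,0,0,0,0],[0,0,0,0,0,0,0],[0,0,0,0,0,0,0],[0,0,0,0,0,0,0],[0,0,0,0,0,0,0]],
  ],
)

```text
clock: 7.47
tool_pos: [0.4751, 0.0648, 0.1448]
orientation: [179.8, -0.0, -98.8]
force: [-9.1, 5.2, 4.6]
opening: 0.0157
gripper_force: 30.0
```

Call:
play_rows(
  commands=[
    [[0,0,0.1,0,0,0,0],[0,0,0.2,0,0,0,0],[0,0,0.3,0,0,0,0],[0,0,0.4,0,0,0,0],[0,0,0.4,0,0,0,0]],
  ],
)

```text
clock: 7.88
tool_pos: [0.4751, 0.0649, 0.1416]
orientation: [179.8, -0.0, -98.8]
force: [-13.3, 4.7, 12.4]
opening: 0.0156
gripper_force: 30.0
```

Call:
play_rows(
  commands=[
    [[0,0.2,0.1,0,0,0,0],[0,0.2,0.2,0,0,0,0],[0,0.2,0.3,0,0,0,0],[0,0.2,0.3,0,0,0,0]],
  ],
)

```text
clock: 8.22
tool_pos: [0.4752, 0.0649, 0.1414]
orientation: [-179.9, -0.0, -98.7]
force: [-15.3, 0.4, 32.8]
opening: 0.0157
gripper_force: 30.0
```

Call:
play_rows(
  commands=[
    [[0,0,-0.5,0,0,0,0],[0,0,-1,0,0,0,0],[0,0,-1.5,0,0,0,0],[0,0,-2,0,0,0,0],[0,0,-2.5,0,0,0,0],[0,0,-3,0,0,0,0],[0,0,-3.5,0,0,0,0],[0,0,-4,0,0,0,0],[0,0,-4.2,0,0,0,0],[0,0,-4.2,0,0,0,0]],
  ],
)

```text
clock: 9.05
tool_pos: [0.475, 0.0649, 0.1796]
orientation: [180.0, -0.0, -98.8]
force: [2.1, -0.5, -9.2]
opening: 0.0158
gripper_force: 30.0
```

Call:
play_rows(
  commands=[
    [[0,0,-0.1,0,0,0,0],[0,0,-0.2,0,0,0,0],[0,0,-0.2,0,0,0,0],[0,0,-0.2,0,0,0,0]],
  ],
)

```text
clock: 9.38
tool_pos: [0.4749, 0.0649, 0.1817]
orientation: [180.0, -0.0, -98.8]
force: [4.4, -0.3, -13.4]
opening: 0.0156
gripper_force: 30.0
```

Call:
play_rows(
  commands=[
    [[0,0,-0.2,0,0,0,1],[0,0,-0.2,0,0,0,1],[0,0,-0.2,0,0,0,1],[0,0,-0.2,0,0,0,1],[0,0,-0.2,0,0,0,1],[0,0,-0.2,0,0,0,1],[0,0,-4,0,0,0,1],[0,0,-8,0,0,0,1],[0,0,-12,0,0,0,0],[0,0,-14,0,0,0,0],[0,0,-14,0,0,0,0],[-4,-4,-14,0,0,0,0],[-4,-8,-14,0,0,0,0],[-4,-8,-14,0,0,0,0]],
  ],
)

```text
clock: 10.55
tool_pos: [0.5638, 0.0933, 0.3208]
orientation: [180.0, -0.1, -98.7]
force: [-0.1, -0.2, -0.2]
opening: 0.0347
gripper_force: 0.0
```

```bash
python3 - <<'E'
from h import *
from plant import *
print(delta([.580,.021,.25],-98.7),delta([.5714,-.038,.25],-98.7))
A=snapshot('wrist');B=snapshot('scene');pickle.dump((A,B),open('pics/s2.pkl','wb'))
a=cv2.resize(A['frame'],(500,312));b=cv2.resize(B['frame'][150:260,270:350],None,fx=3.6,fy=3.6,interpolation=2)[:396]
c=np.zeros((396,800,3),np.uint8);c[:312,:500]=a;c[:b.shape[0],500:500+b.shape[1]]=b
cv2.imwrite('pics/s2.png',c[:,:,::-1])
E
```

```text
(array([ 6.9 , -2.7 ,  7.09]), array([ 0.03, -0.06, -0.02])) (array([12.86, -2.74,  7.1 ]), array([ 0.03, -0.06, -0.02]))
```

View pics/s2.png

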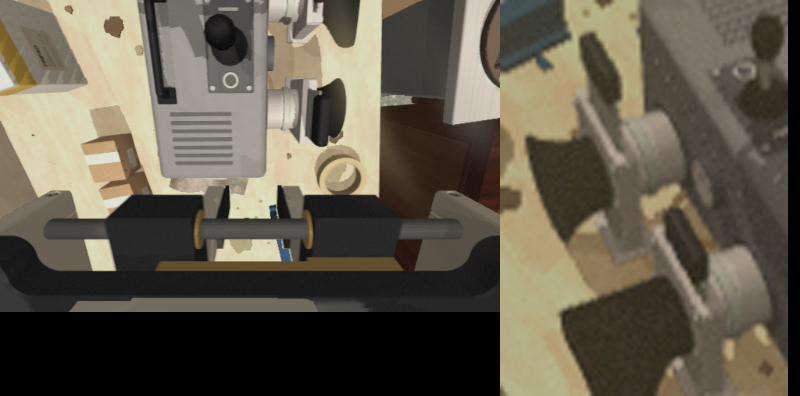

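The picture shows the round grip raised with its blade visible, the sweep grip down on its frame, and the knob upright. I'll check the heights numerically and refine the knob position.

```bash
python3 - <<'E'
from h import *
np.set_printoptions(precision=4,suppress=True)
A,B=pickle.load(open('pics/s2.pkl','rb'))
def near(s,u,v,x,y):
    o,d=ray(s,u,v); k=((x-o[0])*d[0]+(y-o[1])*d[1])/(d[0]**2+d[1]**2); return o+k*d
b=lambda x,y:(270+(x-500)/3.6,150+y/3.6)
print('round',near(B,*b(600,66),.475,.065),'sweep',near(B,*b(687,240),.4495,-.103))
print('round0',near(B,298.1,176.4,.475,.065))
t=pickle.load(open("pics/top0.pkl","rb"))
print(tri([ray(A,222*1.28,33*1.28),ray(B,*b(768,38)),ray(t,313,167.2)]), plane(A,222*1.28,33*1.28,.264))
E
```

```text
round [0.4776 0.0637 0.1997] sweep [ 0.4531 -0.1052  0.1647]
round0 [0.4765 0.0642 0.1648]
(array([ 0.5748, -0.0341,  0.26  ]), np.float64(0.0043883290888083425)) [ 0.5707 -0.0308  0.264 ]
```

Call:
play_rows(
  commands=[
    [[4,-2.7,0,0,0,0,0],[6.5,-2.7,3,0,0,0,0],[6.5,-2.7,6,0,0,0,0],[6.5,-2.7,7.1,0,0,0,0],[6.5,-2.7,7.1,0,0,0,0],[6.5,-2.7,7.1,0,0,0,0]],
  ],
)

```text
clock: 11.15
tool_pos: [0.577, 0.0241, 0.2521]
orientation: [-180.0, -0.0, -98.8]
force: [0.7, 0.7, 1.6]
opening: 0.0006
gripper_force: 0.0
```

```bash
python3 - <<'E'
from h import *
from plant import *
print(get_obs()['opening'],delta([.574,-.034,.25],-98.7))
A=snapshot('wrist');pickle.dump(A,open('pics/s3.pkl','wb'));cv2.imwrite('pics/s3.png',A['frame'][:,:,::-1])
E
```

```text
0.0006057422323783477 (array([ 5.79, -0.59,  0.21]), array([-0.  , -0.04, -0.05]))
```

View pics/s3.png

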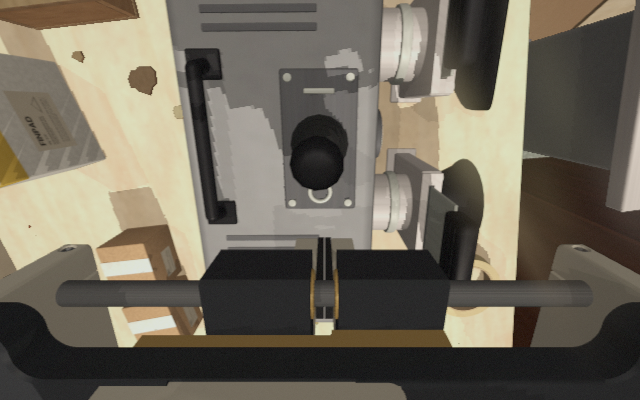

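The knob is at (317,162), in line with the closed fingers (column 325), and the bar plate lies beyond it. Now pushing right.

Call:
play_rows(
  commands=[
    [[1,0,0,0,0,0,0],[2,0,0,0,0,0,0],[3,0,0,0,0,0,0],[3.8,0,0,0,0,0,0],[4.5,0,0,0,0,0,0],[5.2,0,0,0,0,0,0],[5.8,0,0,0,0,0,0],[5.8,0,0,0,0,0,0]],
  ],
)

```text
clock: 11.87
tool_pos: [0.5683, -0.0342, 0.2514]
orientation: [-180.0, 0.0, -98.8]
force: [2.2, 2.1, 1.1]
opening: 0.0002
gripper_force: 1.3
```

```bash
python3 - <<'E'
from h import *
from plant import *
print(get_obs()['tool_pos'],get_obs()['force'])
A=snapshot('wrist');pickle.dump(A,open('pics/s4.pkl','wb'));B=snapshot('scene')
b=cv2.resize(B['frame'][120:220,290:410],None,fx=3.5,fy=3.5,interpolation=2);a=cv2.resize(A['frame'][:,150:530],None,fx=.9,fy=.9)
c=np.zeros((360,342+420,3),np.uint8);c[:,:342]=a[:360];c[:350,342:]=b
cv2.imwrite('pics/s4.png',c[:,:,::-1])
E
```

```text
[ 0.56829464 -0.03423649  0.25138708] [2.17303808 2.08776356 1.08790499]
```

View pics/s4.png

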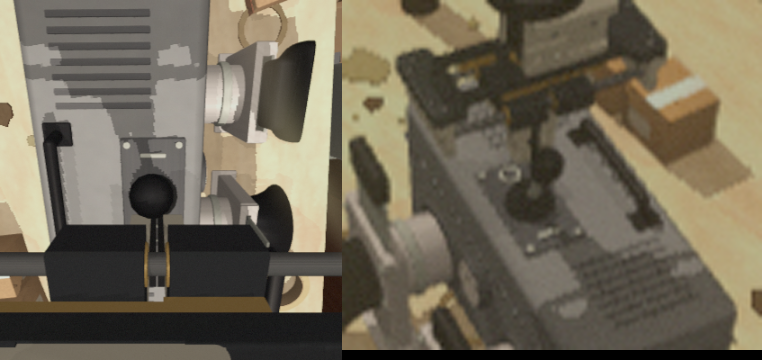

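The fingers are beside the knob, which sits at wrist pixel (320,218) and is tilted right. I'll estimate the angle.

```bash
python3 - <<'E'
from h import *
y=np.array([.152,.988])
for f,q in(('s3',(317,162)),('s4',(320,218))):
    A=pickle.load(open(f'pics/{f}.pkl','rb'))
    for z in(.264,.261,.258): p=plane(A,*q,z); print(f,z,p,p[:2]@y)
E
```

```text
s3 0.264 [ 0.57146738 -0.03108349  0.264     ] 0.05615254947277652
s3 0.261 [ 0.57162506 -0.03053727  0.261     ] 0.056716182587126886
s3 0.258 [ 0.57178274 -0.02999105  0.258     ] 0.057279815701477256
s4 0.264 [ 0.56587308 -0.05966156  0.264     ] 0.0270670839441866
s4 0.261 [ 0.56609984 -0.05849618  0.261     ] 0.0282529517576625
s4 0.258 [ 0.5663266  -0.05733079  0.258     ] 0.029438819571138405
```

Tilt is about 0.36 rad. I'll push 4 mm further, hold about 1.4 s, then retreat.

Call:
play_rows(
  commands=[
    [[0.4,0,0,0,0,0,0],[0.4,0,0,0,0,0,0],[0.4,0,0,0,0,0,0],[0.4,0,0,0,0,0,0],[0.4,0,0,0,0,0,0],[0.4,0,0,0,0,0,0],[0.4,0,0,0,0,0,0],[0.4,0,0,0,0,0,0],[0.4,0,0,0,0,0,0],[0.4,0,0,0,0,0,0],[0.4,0,0,0,0,0,0],[0.4,0,0,0,0,0,0],[0.4,0,0,0,0,0,0],[0.4,0,0,0,0,0,0],[0.4,0,0,0,0,0,0],[0.4,0,0,0,0,0,0],[0.4,0,0,0,0,0,0],[0.4,0,0,0,0,0,0]],
  ],
)

```text
clock: 13.47
tool_pos: [0.5676, -0.0374, 0.2513]
orientation: [180.0, 0.0, -98.8]
force: [1.7, 3.9, -2.9]
opening: 0.0005
gripper_force: 1.5
```

Call:
play_rows(
  commands=[
    [[-4,0,0,0,0,0,0],[-8,0,0,0,0,0,0],[-9,0,-4,0,0,0,0],[-9,0,-8,0,0,0,0],[-9,0,-8,0,0,0,0],[-9,0,-8,0,0,0,0],[-9,0,-8,0,0,0,0],[-9,0,-8,0,0,0,0]],
  ],
)

```text
clock: 14.13
tool_pos: [0.5805, 0.0509, 0.3303]
orientation: [179.9, -0.1, -98.8]
force: [-0.5, -0.4, -0.9]
opening: 0.0006
gripper_force: 0.0
```

```bash
python3 - <<'E'
from h import *
from plant import *
A=snapshot('wrist');B=snapshot('scene')
b=cv2.resize(B['frame'][125:275,270:420],None,fx=3,fy=3,interpolation=2);a=cv2.resize(A['frame'][:300,150:530],None,fx=.9,fy=.9)
c=np.zeros((450,342+450,3),np.uint8);c[:270,:342]=a;c[:,342:]=b
cv2.imwrite('pics/s5.png',c[:,:,::-1])
E
```

```text
(no output)
```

View pics/s5.png

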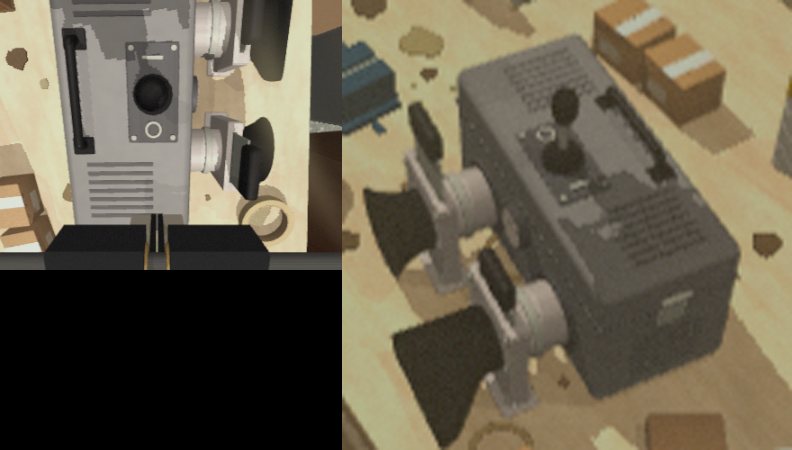

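The lever is back upright at (565,105). The round gate is raised at (425,130), the sweep gate is down at (495,280), and the gripper touches nothing.

```bash
python3 -c "
from plant import *
print(close_job())"
```

```text
the job is handed in; nothing more can be done
None
```

The job is handed in at about 14 s: the sweep gate was pushed down to its stop, then the round gate was drawn up about 40 mm from its stop. The lever was then held right at roughly 0.4 rad for about 1.5 s and sprang back upright. I had no direct confirmation that the fan started, and the 40 mm comes from the arm's measured lift, not from seeing the scribed line.

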